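# Put the counter's swing bucket away in the storage chest

## Task

Swing the storage chest's lid open, without flinging it, until it rests by itself on its stop. Then lift the little steel swing bucket straight up out of its yoke stand, keeping it level, and set it down gently inside the chest so that it stands upright on the chest floor, released, with the lid still open. Leave the spray can, the spool and the wooden block where they are.

Things in the scene. Friction and masses are not known exactly. Their poses are not given: they have to be found in the camera images.
- chest: Grey painted metal chest fixed to the counter, outside 150 (x) by 220 (y) by 120 mm high, walls and floor 5 mm thick, open inside (140 by 210 mm). Origin: centre of its underside, on the counter; x points from its front to its hinge side, z up. It stands sideways to the robot: its front (lip) faces about the robot's right, its hinge side the robot's left, within 20 degrees. It stands to the robot's left of the stand.
- lid (a joint): Hinge angle of the chest's lid, rad: 0 shut (as it starts), 1.85 on its stop, leaning back past vertical. The lid is a flat plate 180 (front to back) by 220 by 6 mm, about 0.4 kg, that turns about the chest's rear top edge; its front lip overhangs the chest's front by 30 mm over the full width, and can be pushed up from below. No latch, no spring, light damping: below 1.57 it falls shut, beyond it falls back on the stop.
- lid_hinge (a point): Point on the lid's hinge axis, at mid-width: 75 mm behind the chest's centre, 120.5 mm above the counter. The axis runs along the chest's y.
- lid_lip (a point): Middle of the free front edge of the lid, on its underside: 180 mm from the hinge axis. Shut: 105 mm in front of the chest's centre, 120.5 mm above the counter. It moves with the lid.
- stand: Yoke stand fixed to the counter: a 150 by 150 by 10 mm base plate with two upright white plates across y, 8 mm thick and 40 mm wide, at y = +-49 mm. Each has a 12 mm wide slot open at the top, floor at 91 mm, plate top at 107 mm. Origin: centre of the underside, z up, pivot axis of the hung bucket along its y.
- bucket: Small open steel bucket, 80 (x) by 70 (y) by 68 mm high, about 0.3 kg, loose. Origin: centre of its underside, z up. Two pivot pins, 8 mm thick, stick out along y (to y = +-57 mm) at 55 mm above the underside and rest in the stand's slots, so that it can swing about y; to lift it off, raise it at least 16 mm. Hung, its underside is 40 mm above the counter. It carries a few bolts, fixed to it.
- bucket_bar (a point): Centre of the bucket's rigid grip bar, a 12 by 12 mm square bar 70 mm long along the bucket's y, across the mouth on two flat uprights: 100 mm above the bucket's underside, 32 mm above its rim (140 mm above the counter when hung). To be pinched from above, fingers closing along the bucket's x.
- can: Bystander: white spray can, diameter 56, height 150 mm, standing loose. Origin: centre of its underside.
- spool: Bystander: orange line spool, diameter 80, height 50 mm, standing loose on its flange. Origin: centre of its underside.
- block: Bystander: wooden sanding block 50 by 90 by 40 mm, lying loose. Origin: centre of its underside.
Not all that is in view belongs to the job. Leave any purple look-alike of the bucket alone.

How it is judged (in metres and radians):
On the way, in this order (a step that is already met when the one before it is completed fails the run):
1. the lid is open and at rest on its stop, while the bucket still hangs in its stand (value of joint lid above 1.75 rad and velocity of joint lid between -0.1 and 0.1 rad/s and distance of bucket from where it was at the start of the episode below 0.03 m), for 0.2 s.
2. the bucket is lifted clear of the yoke, level (value of joint lid above 1.75 rad and z of bucket in the frame of stand above 0.065 m and angle between bucket's own z axis and vertical below 0.5 rad), for 0.1 s.
At the end, for the whole second after the job is handed in: The lid is open beyond 1.75 rad, at rest on its stop; the bucket stands inside the chest on its floor (underside within 12 mm of the chest's underside), upright within 0.1 rad, and at rest (value of joint lid above 1.75 rad and velocity of joint lid between -0.1 and 0.1 rad/s and x of bucket in the frame of chest between -0.06 and 0.06 m and y of bucket in the frame of chest between -0.095 and 0.095 m and z of bucket in the frame of chest between 0 and 0.012 m and angle between bucket's own z axis and vertical below 0.1 rad and linear speed of bucket below 0.03 m/s); the robot touches nothing.
It fails at once if the lid is flung open or let slam (faster than 4 rad/s) (velocity of joint lid above 4 rad/s or velocity of joint lid below -4 rad/s).
It fails at once if the bucket swings or tips by more than 0.5 rad (angle between bucket's own z axis and vertical above 0.5 rad).
It fails at once if the bucket is dropped: falling freely faster than 0.6 m/s (contact force between the fingers and bucket below 0.1 N and distance of bucket from where it was at the start of the episode above 0.03 m and linear speed of bucket above 0.6 m/s).
It fails at once if a bystander (can, spool, wooden block) is moved more than 30 mm or knocked over (distance of any of can, spool, block from where it was at the start of the episode above 0.03 m or angle between any of can, spool, block's own z axis and vertical above 0.4 rad).
It also fails if it takes over 64 s, if anything falls off the work surface, if the arm or the gripper's body presses on something with over 40 N, if the wrist force passes 120 N, or if a joint passes its speed limit or range.

## Robot

A 7-joint arm with a two-finger parallel gripper is mounted at the origin on the work surface. World frame = base frame: x ahead of the robot, y to its left, z up, the work surface at z = 0. Lengths are in m, angles in degrees, forces in N, time in s.
With the tool pointing down it reaches from about 0.35 to 0.775 m from the base axis. Payload 3.1 kg.
Tool frame: the origin (TCP) lies on the centre line of the jaws, within the pads' length; the fingertips stand 17 mm ahead of it and the grasp point (between the pads) lies 2 mm behind it (robot.tip_reach is the distance from the TCP to the fingertips, in m); z points along the fingers, y is the direction in which the jaws open and shut (so a half turn about z gives the same grasp; the last joint's range is limited). The gripper opens to 85 mm and grips with 20 to 120 N. Pads are 22 mm wide; open, the fingers measure 114 mm over their backs; the gripper's body (76 mm by 85 mm) begins 54 mm behind the grasp point. The pads swing forward as they close: fully open they stand 13 mm farther back than shut.
Start: joints at [-67.076, 17.813, 0.802, 86.603, -0.252, 75.585, -1.558], TCP at [0.235, 0.497, 0.248] pointing down, gripper open.
Joint ranges: [-154.91, 154.91], [-16.99, 109.72], [-72.82, 74.43], [7.12, 147.25], [-82.49, 262.49], [11.32, 116.49], [-174.64, 174.64]. Speed limits (degrees/s): [159.86, 159.86, 180, 180, 180, 180, 180].

## Interface

Orientations are given as [roll, pitch, yaw] about the fixed x, y, z axes, in that order (R = Rz(yaw) Ry(pitch) Rx(roll)).
In Python, from station import robot, fingers, vision, workorder, recognise gives the robot as it stands. Calls block until the motion is done:
- robot.move_to(position, orientation): joint-space move of the TCP to a pose.
- robot.line_to(position, orientation=None, velocity=0.15, f_stop=None): straight line of the TCP; orientation=None keeps the orientation; velocity is the mean speed in m/s. With f_stop (N) it stops when the force on the tool has changed by that much, and returns True; else False.
- robot.move_j(angles): joint-space move.
- fingers.gripper_to(opening, force=None): opening from 0.0 (shut) to 1.0 (fully open); force is the grip in N (None keeps the last); returns when the fingers have stopped.
- robot.pause(seconds).
- robot.inverse_kinematics(position, orientation): joint angles nearest the present ones, or None.
- vision.grab_frame(name): name is "side" or "top"; returns the picture (420x560x3 uint8, red, green, blue); there is no depth.
- vision.calibration(name): a dict with "mtx" (3x3 intrinsics, pixels), "k1" (the pictures are not rectified: a ray, as slopes to the right and down, at radius r is drawn at 1 + k1 r^2 times it, then the intrinsics apply), "extrinsics" (4x4, takes a point from world to camera coordinates). Camera axes: x right, y up, looking along -z (the intrinsics and any distortion apply to the point x, -y, -z); pixel columns grow to the right and rows downward; lengths in m; the calibration is good to about 2 mm. A picture is of the moment at which its call begins. calibration takes no time and is no camera call.
A pose or a line that the arm cannot do raises robot.PlanningError and nothing moves.
- workorder.close_job(): hands the job in, once; it reports no verdict.
Trained networks look in the newest picture that a camera, given by its name, has taken for a name from the list of things; names that differ only in an ending like _2 or _b are one class to them, and where a whole thing is asked for, a point or a joint stands for the part that bears it (a point fixed in the world has none). Each returns a list of dicts, best first, with "p" (0 to 1); they miss things now and then, are a little off and sometimes report something else, mostly with a low value. They report only what shows in the picture. A call takes as long as a camera call. They do not tell look-alikes from the thing itself.
- recognise(label, camera): "rect" ([centre column, centre row, width, height] in pixels, round what is visible of it).
Readings, each from a call of its own:
- robot.current_time_s(): time.
- robot.current_joint_positions(): joint angles.
- robot.current_dq(): joint speeds.
- robot.current_joint_torque(): joint torques, N m.
- robot.current_tool_pos(): TCP position.
- robot.current_eef_rot(): TCP orientation.
- robot.current_contact_force(): force on the tool from outside, world axes, zero at the start.
- robot.current_torque(): the same for the moment, N m.
- robot.current_finger_gap(): opening from 0.0 (shut) to 1.0 (fully open).
Only numpy, scipy, OpenCV 4.12 (cv2) and the standard library are available. Lean on these libraries where they do the work, as an engineer would, in place of code of your own. Each camera call takes 0.05 s, during which the arm holds its last target. There are 200 camera calls.

## Working session

There is one attempt and no reset: what is moved stays moved. The work goes in short steps, each a Python script; the robot and the scene stay as the last script left them, time stands still between calls to the robot, and variables do not carry over. Pictures are saved under pics/ and viewed, about 8 in all and at most 12, crops included, and the job is handed in when it is done.

```bash
mkdir -p pics; python3 - <<'E'
from station import robot, fingers, vision, workorder, recognise
import cv2,numpy as np
for c in("side","top"):
    im=vision.grab_frame(c);cv2.imwrite(f"pics/{c}0.png",im[:,:,::-1])
    k=vision.calibration(c);print(c,k["mtx"].tolist(),k["k1"],np.round(k["extrinsics"],4).tolist())
    for n in("chest","lid","stand","bucket","bucket_bar","can","spool","block"):
        print(n,[(round(d["p"],2),np.round(d["rect"]).tolist()) for d in recognise(n,c)[:4]])
print(robot.current_time_s(),robot.current_eef_rot())
E
```

```text
side [[466.66639564885094, 0.0, 285.7491545987308], [0.0, 466.66639564885094, 220.5276210703717], [0.0, 0.0, 1.0]] -0.05759671768524359 [[0.947, -0.3211, -0.0084, -0.5543], [0.2568, 0.7411, 0.6204, -0.1575], [-0.193, -0.5897, 0.7842, -1.1054], [0.0, 0.0, 0.0, 1.0]]
chest [(0.98, [249.0, 150.0, 94.0, 79.0])]
lid [(0.76, [247.0, 139.0, 90.0, 45.0])]
stand [(0.56, [303.0, 302.0, 74.0, 77.0])]
bucket [(0.87, [315.0, 386.0, 54.0, 61.0]), (0.86, [218.0, 345.0, 54.0, 59.0]), (0.65, [304.0, 288.0, 44.0, 64.0])]
bucket_bar [(0.69, [316.0, 389.0, 55.0, 61.0]), (0.61, [304.0, 289.0, 39.0, 56.0]), (0.55, [220.0, 346.0, 47.0, 53.0])]
can [(0.67, [356.0, 186.0, 30.0, 56.0]), (0.34, [249.0, 140.0, 85.0, 50.0])]
spool [(0.63, [335.0, 157.0, 31.0, 33.0])]
block [(0.75, [378.0, 252.0, 40.0, 40.0])]
top [[471.304619518087, 0.0, 278.3550588140568], [0.0, 471.304619518087, 214.43253001668648], [0.0, 0.0, 1.0]] -0.14116249511550288 [[0.0069, -1.0, 0.0002, -0.0704], [0.9902, 0.0068, 0.1395, -0.5836], [-0.1395, -0.0008, 0.9902, -1.0951], [0.0, 0.0, 0.0, 1.0]]
chest [(0.71, [149.0, 224.0, 115.0, 116.0]), (0.17, [360.0, 229.0, 47.0, 49.0])]
lid [(0.64, [155.0, 225.0, 105.0, 122.0]), (0.42, [360.0, 230.0, 46.0, 47.0]), (0.39, [148.0, 223.0, 117.0, 116.0])]
stand [(0.7, [352.0, 233.0, 74.0, 73.0])]
bucket [(0.91, [355.0, 228.0, 41.0, 44.0]), (0.89, [431.0, 252.0, 50.0, 44.0]), (0.67, [372.0, 315.0, 38.0, 53.0])]
bucket_bar [(0.93, [434.0, 249.0, 47.0, 46.0]), (0.69, [359.0, 227.0, 44.0, 47.0])]
can [(0.79, [256.0, 132.0, 24.0, 33.0])]
spool [(0.68, [189.0, 138.0, 29.0, 38.0])]
block [(0.55, [318.0, 144.0, 40.0, 22.0])]
0.9 [1.79996891e+02 1.62289139e-03 1.54689525e+02]
```

View pics/top0.png

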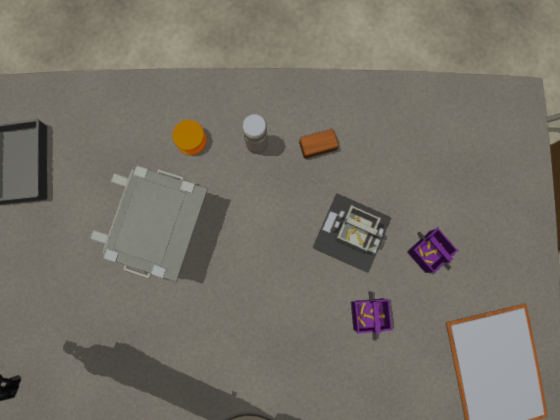

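View pics/side0.png

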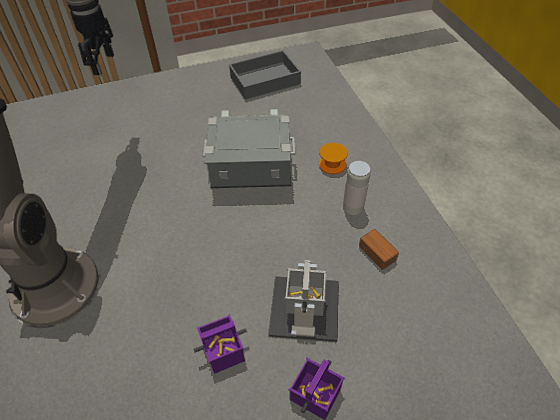

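The top view shows the chest at (155,225), with its lid shut and its lip towards lower-right. There are three bucket-like things: a white/steel one at (358,229) in the yoke stand on its dark base, and purple ones at (431,252) and (372,315). The steel one in the stand fits the description, because it hangs in the yoke and isn't purple. I'll confirm that and locate corners in one enlarged crop.

```bash
cat > h.py <<'E'
import numpy as np,cv2
from station import robot, fingers, vision, workorder, recognise
def project(c,P):
    k=vision.calibration(c);P=np.atleast_2d(P);q=P@k["extrinsics"][:3,:3].T+k["extrinsics"][:3,3]
    s=np.c_[q[:,0]/-q[:,2],-q[:,1]/-q[:,2]];r2=(s**2).sum(1,keepdims=True)
    s=s*(1+k["k1"]*r2);m=np.array(k["mtx"]);return s@m[:2,:2].T+m[:2,2]
def back(c,uv,z):
    k=vision.calibration(c);m=np.array(k["mtx"]);E=np.array(k["extrinsics"])
    d=(np.array(uv,float)-m[:2,2])/m[0,0];s=d.copy()
    for _ in range(20): s=d/(1+k["k1"]*(s@s))
    ray=E[:3,:3].T@np.array([s[0],-s[1],-1]);o=-E[:3,:3].T@E[:3,3]
    return o+ray*(z-o[2])/ray[2]
def place(o,yaw,pts):
    c,s=np.cos(yaw),np.sin(yaw);P=np.array(pts,float)
    return P@np.array([[c,-s,0],[s,c,0],[0,0,1]]).T+np.array([o[0],o[1],0])
E
python3 - <<'E'
import cv2,numpy as np
t=cv2.imread("pics/top0.png");s=cv2.imread("pics/side0.png")
def cr(i,u,v,w,h):
    o=cv2.resize(i[v:v+h,u:u+w],(400,300),interpolation=cv2.INTER_CUBIC)
    for k in range(0,w,20): cv2.putText(o,str(u+k),(k*400//w,10),0,.32,(0,255,255));cv2.line(o,(k*400//w,12),(k*400//w,18),(0,255,255))
    for k in range(0,h,20): cv2.putText(o,str(v+k),(0,k*300//h+4),0,.32,(0,255,255));cv2.line(o,(24,k*300//h),(30,k*300//h),(0,255,255))
    return o
a=np.hstack([cr(t,80,160,160,120),cr(t,300,185,120,90)]);b=np.hstack([cr(s,180,100,160,120),cr(s,250,255,120,90)])
cv2.imwrite("pics/crop1.png",np.vstack([a,b]))
E
```

```text
(no output)
```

View pics/crop1.png

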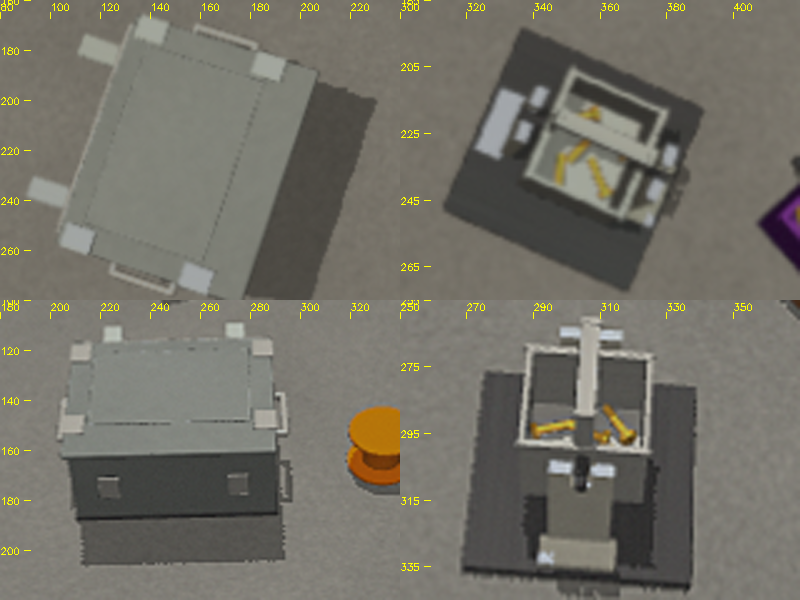

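The crops confirm it: the target is the steel bucket with yellow bolts in the white yoke at (358,229), and the purple ones are look-alikes. Next I'll fit the chest and stand poses using both cameras.

```bash
python3 - <<'E'
from h import *
from scipy.optimize import least_squares
def fit(obs,x0):
    f=lambda x:np.concatenate([(project(c,place(x[:2],x[2],[p]))[0]-uv) for c,p,uv in obs])
    r=least_squares(f,x0,loss="soft_l1");print(np.round(r.x[:2],4),np.degrees(r.x[2]).round(2));print(np.round(f(r.x).reshape(-1,2),1).tolist());return r.x
z=.1265
C=[("top",(-.105,-.11,z),None)]
# chest: local +y = image down-left? yaw 73 -> +y dir = (-.96,.29) => image down
C=[("top",(-.105,-.11,z),(207.2,188)),("top",(.075,-.11,z),(134,166)),("top",(.075,.11,z),(104.8,254)),("top",(-.105,.11,z),(177,281)),
("side",(-.105,.11,z-.006),(204.8,162.8)),("side",(-.105,-.11,z-.006),(290.8,162.8)),
("side",(-.075,.11,0),(211,187)),("side",(-.075,-.11,0),(290.8,185.2))]
ch=fit(C,[.55,.35,np.radians(73)])
S=[("top",(.075,.075,.01),(336.6,193.4)),("top",(.075,-.075,.01),(390.9,217.4)),("top",(-.075,-.075,.01),(368.4,272)),("top",(-.075,.075,.01),(312.9,247.4)),
("side",(-.075,-.075,.01),(337,339)),("side",(-.075,.075,.01),(268.9,335.5)),("side",(.075,.075,.01),(275.2,276.6)),("side",(.075,-.075,.01),(339.1,281.1))]
S0=[.53,-.2,np.radians(-23)]
best=S[:4]; st=fit(best,S0)
print("side pred", np.round(project("side",place(st[:2],st[2],[s[1] for s in S[4:]])),1).tolist())
print("bar", np.round(project("top",place(st[:2],st[2],[(0,.035,.146),(0,-.035,.146)])),1).tolist(),np.round(project("side",place(st[:2],st[2],[(0,.035,.146),(0,-.035,.146)])),1).tolist())
np.save("pose.npy",[ch,st])
def L(x,p):return place(x[:2],x[2],[p])[0].round(3)
print("lip",L(ch,(-.105,0,.12)),"centre",L(ch,(0,0,0)))
for n,uv,zz in(("can",(255,126),.15),("spool",(189,136),.05),("block",(319,142),.04)): print(n,back("top",uv,zz).round(3))
E
```

```text
[0.5579 0.2258] 72.88
[[0.5, -0.4], [0.3, -1.3], [-3.1, 2.1], [-0.9, 0.2], [-0.2, 1.7], [0.2, -0.6], [0.7, 0.8], [-0.2, 0.4]]
[ 0.5451 -0.2497] -23.72
[[-0.1, -0.5], [0.5, -0.3], [0.0, 0.5], [-0.4, 0.3]]
side pred [[267.7, 335.3], [274.7, 276.6], [338.0, 281.0], [336.7, 340.6]]
bar [[347.4, 219.5], [376.6, 232.4]] [[306.8, 261.2], [304.7, 290.6]]
lip [0.527 0.126 0.12 ] centre [0.558 0.226 0.   ]
can [ 0.769 -0.013  0.15 ]
spool [0.777 0.156 0.05 ]
block [ 0.766 -0.166  0.04 ]
```

```bash
cat >> h.py <<'E'
from scipy.spatial.transform import Rotation as Rn
ch,st=np.load("pose.npy")
xc=np.array([np.cos(ch[2]),np.sin(ch[2]),0]);yc=np.array([-xc[1],xc[0],0]);Z=np.array([0,0,1.])
O=np.array([ch[0],ch[1],0]);H=O+.075*xc+.1205*Z
def lidpose(T,phi,flip,off=0.):
    "TCP pose with upper tip corner at T, tool z depressed by phi below xc"
    p=np.radians(phi);d=np.cos(p)*xc-np.sin(p)*Z;u=np.sin(p)*xc+np.cos(p)*Z
    y=yc*flip;R=np.c_[np.cross(y,d),y,d]
    return T-.017*d-.011*u+off*yc, Rn.from_matrix(R).as_euler("xyz",degrees=True)
def arc(th,r=.168): return H+r*(-np.cos(th)*xc+np.sin(th)*Z)
E
python3 - <<'E'
from h import *
for phi in (0,20,30,40,50,60):
  for fl in(1,-1):
   for off in(-.05,0,.05):
    q=[]
    P=[arc(0)-.06*xc-.018*Z,arc(0)-.018*Z]+[arc(t) for t in np.arange(.2,1.85,.2)]
    for T in P:
        a=robot.inverse_kinematics(*lidpose(T,phi,fl,off)); q.append(None if a is None else np.round(a).astype(int).tolist())
    print(phi,fl,off,"".join("x" if a is None else "o" for a in q),q[0],q[-1])
E
```

```text
0 1 -0.05 ooooooooooo [30, 59, 1, 103, -78, 95, -107] [43, 59, -62, 105, -74, 41, -126]
0 1 0 ooooooooooo [22, 59, 11, 111, -81, 102, -99] [-39, 49, 54, 116, 236, 113, -132]
0 1 0.05 ooooooooooo [15, 60, 22, 118, -82, 109, -91] [-43, 46, 54, 123, 238, 112, -127]
0 -1 -0.05 ooooooooooo [30, 59, 1, 103, -78, 95, 73] [43, 59, -62, 105, -74, 41, 54]
0 -1 0 ooooooooooo [22, 59, 11, 111, -81, 102, 81] [-39, 49, 54, 116, 236, 113, 48]
0 -1 0.05 ooooooooooo [15, 60, 22, 118, -82, 109, 89] [-43, 46, 54, 123, 238, 112, 53]
20 1 -0.05 ooooooooooo [12, 47, 22, 108, -79, 90, -114] [7, 28, -10, 103, -82, 60, -145]
20 1 0 ooooooooooo [5, 47, 32, 116, -82, 96, -108] [22, 26, -31, 109, -80, 51, -143]
20 1 0.05 ooooooooooo [5, 45, 32, 123, -80, 95, -102] [37, 27, -51, 116, -78, 41, -141]
20 -1 -0.05 ooooooooooo [12, 47, 22, 108, -79, 90, 66] [15, 29, -20, 102, -79, 56, 34]
20 -1 0 ooooooooooo [12, 44, 22, 115, -78, 89, 71] [22, 26, -31, 109, -80, 51, 37]
20 -1 0.05 ooooooooooo [3, 46, 36, 123, -80, 97, 78] [37, 27, -51, 116, -78, 41, 39]
30 1 -0.05 ooooooooooo [-5, 46, 43, 109, -82, 94, -118] [-27, 26
[... 1449 characters left out ...]
, 123, -68, 75, 52] [-32, 12, 19, 101, -48, 55, -7]
60 1 -0.05 ooooooooooo [-33, 39, 64, 107, -67, 79, -140] [-18, 24, 5, 79, -31, 64, 159]
60 1 0 ooooooooooo [-37, 33, 65, 114, -64, 73, -140] [-23, 18, 7, 86, -31, 62, 158]
60 1 0.05 ooooooooooo [-42, 26, 65, 122, -60, 67, -140] [-29, 14, 10, 93, -31, 59, 156]
60 -1 -0.05 ooooooooooo [-22, 30, 45, 107, -57, 67, 33] [-28, 24, 19, 79, -37, 67, -17]
60 -1 0 ooooooooooo [-26, 25, 47, 114, -56, 64, 34] [-32, 19, 19, 86, -36, 63, -19]
60 -1 0.05 ooooooooooo [-30, 19, 48, 121, -54, 60, 34] [-35, 14, 18, 93, -33, 60, -22]<sys>:0: UserWarning: Gimbal lock detected. Setting third angle to zero since it is not possible to uniquely determine all angles.
```

```bash
python3 - <<'E'
from h import *
fingers.gripper_to(0.0)
p=np.array(robot.current_tool_pos()); robot.line_to([.30,.40,.40],velocity=.25)
phi,fl=45,-1
A=arc(0)-.08*xc
robot.move_to(*lidpose(A+.22*Z,phi,fl))
robot.line_to(*lidpose(A-.022*Z,phi,fl),velocity=.2)
f=robot.line_to(*lidpose(arc(0)-.022*Z,phi,fl),velocity=.06,f_stop=6)
print(f,robot.current_tool_pos(),lidpose(arc(0)-.022*Z,phi,fl)[0],robot.current_contact_force(),robot.current_time_s(),np.round(robot.current_joint_positions()))
a=vision.grab_frame("side");b=vision.grab_frame("top")
cv2.imwrite("pics/ins.png",np.hstack([cv2.resize(a[90:330,150:390],(400,400)),cv2.resize(b[120:360,60:300],(400,400))])[:,:,::-1])
E
```

```text
False [0.52473243 0.11747916 0.10271431] [0.52464835 0.11805037 0.10274264] [ 0.19182444  0.70969592 -0.30760455] 6.9583 [-23.  33.  46. 117. -75.  74.  49.]
```

View pics/ins.png

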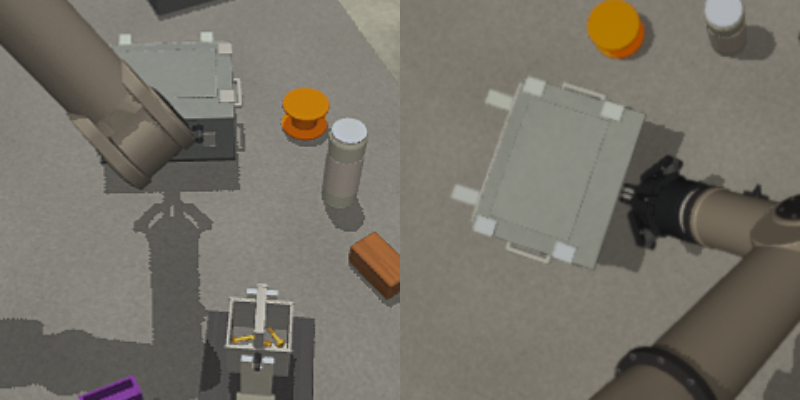

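The picture shows the closed fingertips under the middle of the lip (crop top view ~(628,195)). The arm is clear of the stand and the can. Next I'll open the lid along the arc.

```bash
python3 - <<'E'
from h import *
phi,fl=45,-1
for i,th in enumerate(np.radians([0,12,24,36,48,60,70,80,88,95,102])):
    robot.line_to(*lidpose(arc(th),phi,fl),velocity=.08 if th<1.3 else .06)
    if i%3==0: print(round(np.degrees(th)),np.round(robot.current_contact_force(),1),round(robot.current_time_s(),1))
robot.pause(.5)
robot.line_to(*lidpose(arc(np.radians(102))-.12*xc+.02*Z,phi,fl),velocity=.15)
robot.pause(.3);print(robot.current_time_s())
a=vision.grab_frame("side");b=vision.grab_frame("top")
cv2.imwrite("pics/open.png",np.hstack([cv2.resize(a[60:300,150:390],(400,400)),cv2.resize(b[120:360,30:270],(400,400))])[:,:,::-1])
E
```

```text
0 [-1.1 -1.3 -2.3] 7.5
36 [ 1.3 -0.7 -1.9] 9.3
70 [-0.3 -0.2 -0.2] 11.0
95 [0.1 0.3 0.6] 12.6
14.8833
```

View pics/open.png

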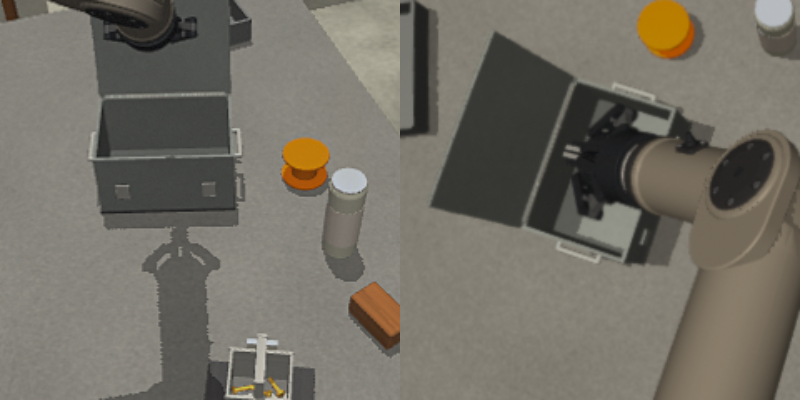

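The lid leans back on its stop and the bucket still hangs in its stand. Next is the grasp.

```bash
cat >> h.py <<'E'
B=np.array([st[0],st[1],0])
def down(b): 
    "tool down, jaws along heading b (deg)"
    return [180,0,(b+90+180)%360-180]
E
python3 - <<'E'
from h import *
b=np.degrees(st[2]);c=np.degrees(ch[2])
for s in(0,180):print("grasp",s,np.round(robot.inverse_kinematics(B+.138*Z,down(b+s))).tolist())
for s in(0,180):
    a=robot.inverse_kinematics(O+.103*Z,down(c+s));print("place",s,None if a is None else np.round(a).tolist())
p,_=lidpose(arc(np.radians(102))-.22*xc+.06*Z,45,-1)
robot.line_to(p,velocity=.2)
fl=[]
for s in(0,180):
    a=robot.inverse_kinematics(B+.26*Z,down(b+s));fl.append((abs(a[6]),s));print(s,np.round(a).tolist())
# grasp yaw whose rotation to a place yaw keeps joint 7 small
E
```

```text
grasp 0 [-14.0, 39.0, 58.0, 89.0, -34.0, 71.0, 26.0]
grasp 180 [61.0, 42.0, -62.0, 86.0, 38.0, 74.0, 151.0]
place 0 [-54.0, 37.0, 47.0, 91.0, -29.0, 65.0, 72.0]
place 180 [-62.0, 44.0, 61.0, 91.0, -40.0, 70.0, -100.0]
0 [-14.0, 33.0, 62.0, 79.0, -29.0, 85.0, 22.0]
180 [59.0, 36.0, -62.0, 75.0, 31.0, 86.0, 157.0]
```

```bash
python3 - <<'E'
from h import *
b=np.degrees(st[2])
robot.move_to(B+.26*Z,down(b))
fingers.gripper_to(.7,force=60)
robot.line_to(B+.165*Z,velocity=.15)
f=robot.line_to(B+.138*Z,velocity=.06,f_stop=5)
print(f,robot.current_tool_pos())
g=fingers.gripper_to(0,force=60)
print(g,robot.current_finger_gap(),robot.current_contact_force(),robot.current_time_s())
z0=robot.current_tool_pos()[2]
robot.line_to(B+(z0+.01)*Z,velocity=.04);robot.pause(.2)
print(robot.current_finger_gap(),robot.current_contact_force(),robot.current_tool_pos())
a=vision.grab_frame("side");b=vision.grab_frame("top")
cv2.imwrite("pics/grip.png",np.hstack([cv2.resize(a[210:370,220:380],(400,400)),cv2.resize(b[30:330,30:330],(400,400))])[:,:,::-1])
E
```

```text
False [ 0.54495792 -0.24971424  0.13773279]
False 0.12727451108045884 [ 1.00139694 -0.44790119  2.00650245] 19.5083
0.12297732759365686 [ 0.28044368  0.15660265 -3.03355798] [ 0.54479105 -0.24943245  0.14810302]
```

View pics/grip.png

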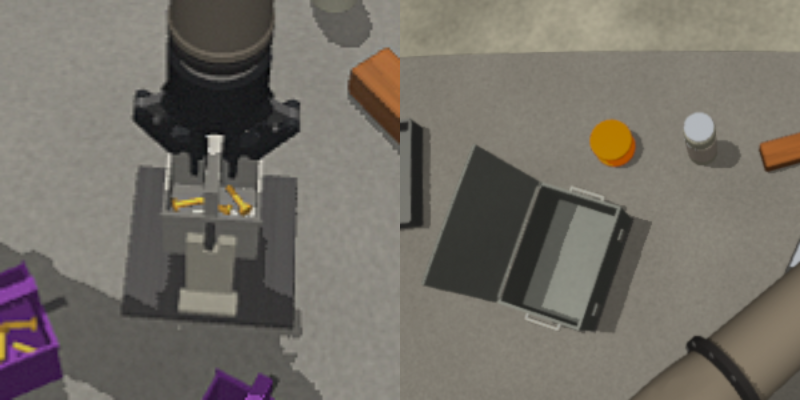

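The bar is pinched at its centre, the bucket is level, and the load reads 3.0 N. The top view shows the lid at rest and open, and the chest empty. I'll lift, carry and lower.

```bash
python3 - <<'E'
from h import *
c=np.degrees(ch[2])
print(np.round(project("top",place(ch[:2],ch[2],[(.075,-.11,.12),(-.075,-.11,.12),(-.075,.11,.12),(.075,.11,.12)])),1).tolist(),"seen [135,167],[202.5,186],[161,277.5],[105,253.5]")
robot.line_to(B+.30*Z,velocity=.08); robot.pause(.2)
robot.line_to(O+.30*Z,down(c),velocity=.1)
robot.pause(.2)
robot.line_to(O+.20*Z,velocity=.08);robot.pause(.2)
print(robot.current_finger_gap(),np.round(robot.current_contact_force(),1),robot.current_tool_pos(),robot.current_time_s())
a=vision.grab_frame("side");b=vision.grab_frame("top")
cv2.imwrite("pics/over.png",np.hstack([cv2.resize(a[60:260,150:350],(400,400)),cv2.resize(b[120:320,60:260],(400,400))])[:,:,::-1])
E
```

```text
[[135.1, 165.4], [195.7, 184.3], [164.1, 277.0], [102.8, 256.2]] seen [135,167],[202.5,186],[161,277.5],[105,253.5]
0.12870229789994164 [-0.8 -0.6 -2.7] [0.5580937  0.22593543 0.20043315] 29.1667
```

View pics/over.png

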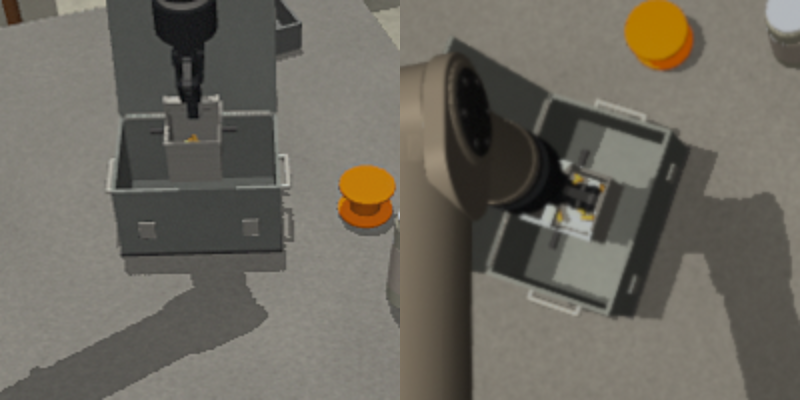

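The bucket is level and centred over the chest opening. Its pins, at (587,155) and (555,240) in the crop, are well inside the rim. The rim corners here match the fit to about 3 px, so I'll lower it.

```bash
python3 - <<'E'
from h import *
robot.line_to(O+.113*Z,velocity=.07);robot.pause(.3)
f0=robot.current_contact_force()
f=robot.line_to(O+.097*Z,velocity=.015,f_stop=2.5)
print(f,robot.current_tool_pos(),f0,robot.current_contact_force(),robot.current_finger_gap(),robot.current_time_s())
E
```

```text
True [0.55798809 0.22654895 0.10372258] [ 0.31998721  0.93790219 -3.24834459] [1.75162533 2.17389774 4.15720065] 0.12903449679454224 31.625
```

```bash
python3 - <<'E'
from h import *
fingers.gripper_to(.45);robot.pause(.2)
robot.line_to(O+.22*Z,velocity=.08)
robot.line_to(O-.15*xc-.05*yc*0+.36*Z,velocity=.2)
robot.line_to(np.array([.45,-.15,.36]),velocity=.25)
robot.pause(.3);print(robot.current_time_s(),robot.current_contact_force())
a=vision.grab_frame("side")
b=vision.grab_frame("top")
cv2.imwrite("pics/fin.png",np.hstack([cv2.resize(a[60:300,150:390],(400,400)),cv2.resize(b[90:330,60:300],(400,400))])[:,:,::-1])
for n,uv,z in(("can",.15,0),("spool",.05,0),("block",.04,0)):
    r=recognise(n,"top");print(n,np.round(r[0]["rect"]) if r else None)
E
```

```text
36.425 [-0.04108941  0.63934627 -0.88395022]
can [255. 133.  29.  36.]
spool [187. 138.  37.  38.]
block [320. 145.  42.  26.]
```

View pics/fin.png

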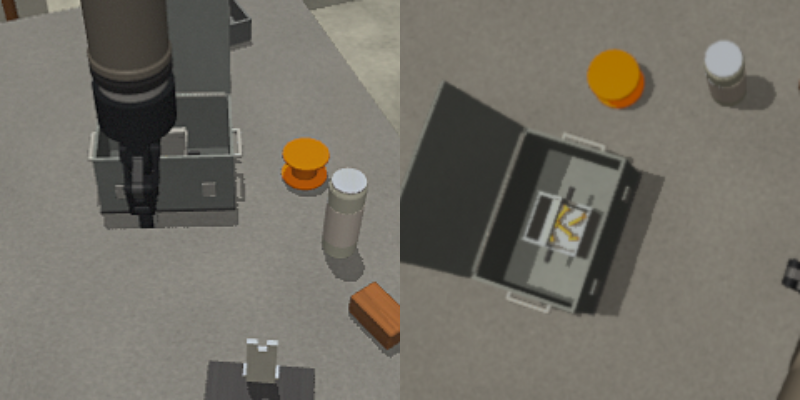

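The bucket stands free in the middle of the chest, around (562,225) in the right-hand crop. The lid is still open, the stand is empty, the bystanders haven't moved and the gripper is clear.

```bash
python3 -c "
from station import workorder,robot
workorder.close_job();print(robot.current_time_s())"
```

```text
the job is handed in; nothing more can be done
the job is handed in; nothing more can be done
```

The job is done and handed in at about 36 s of the 64 s allowed; the system reports no verdict.

- **Lid:** I pushed it open from under the lip with closed fingers along the hinge arc, with contact forces of about 3 N or less. It came to rest on its stop.
- **Bucket:** I pinched the steel bucket by its bar, lifted it straight up level, and carried it to the chest turned to line up with it. I lowered it until the floor was felt, with the tool at 103.7 mm against the expected 103 mm, then released it and backed off.

**Last checks:** The final pictures show the lid open, the bucket standing upright near the chest's centre, the stand empty and the gripper clear. The can, spool and block are within about 2 pixels of where they started. I judged the lid's angle and rest only from pictures, as there is no direct reading.

**Disagreement:** One chest-rim corner I read by eye, before carrying the bucket, was about 7 pixels off the fitted pose. A closer view over the chest then matched the fit to about 3 pixels, so I kept the fit.

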